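# Fetch the glass shaker from the back of the low rack with the reacher

## Robot

A 7-joint arm with a two-finger parallel gripper is mounted at the origin on the work surface. World frame = base frame: x ahead of the robot, y to its left, z up, the work surface at z = 0. Lengths are in m, angles in rad, forces in N, time in s.
With the tool pointing down it reaches from about 0.35 to 0.9 m from the base axis. Payload 7.2 kg.
Tool frame: the origin (TCP) lies between the finger pads; the fingertips stand ahead of it and the grasp point (between the pads) lies 3 mm ahead of it (tip_reach is the z of the fingertips in the tool frame, in m); z points along the fingers, y is the line along which they close (so a half turn about z gives the same grasp; the last joint's range is limited). The gripper opens to 85 mm and grips with 20 to 120 N. Pads are 22 mm wide; open, the fingers measure 114 mm over their backs; the gripper's body (76 mm by 85 mm) begins 54 mm behind the grasp point. The pads swing forward as they close: fully open they stand 13 mm farther back than shut.
Start: joints at [1.088, 0.411, -0.013, 1.596, 0.006, 1.134, -0.082], TCP at [0.252, -0.572, 0.253] pointing down, gripper open.
Joint ranges: [-2.95, 2.95], [-0.29, 1.99], [-1.47, 1.44], [0.14, 2.54], [-1.03, 4.17], [0.13, 1.85], [-2.86, 2.86]. Speed limits (rad/s): [2.39, 2.39, 3.01, 3.01, 3.14, 3.14, 3.14].

## Interface

Orientations are given as a unit quaternion [x, y, z, w].
In Python, from workcell import * gives the robot as it stands.
- The arm moves only by the tool play_rows, never from a script. Its argument "targets" is a list of rows, each a list of 7 numbers: the turn, a rotation vector about the tool's x, y, z in degrees, then the shift along the tool's x, y, z in m, then the opening, from -1 (shut) to 1 (fully open). A call has 1 to 8 rows; each row shifts and turns the commanded pose from where the row before left it, along the tool's axes as they then stand; what a row does not reach is not made up. A row lasts 1/10 s, in which the tool goes at most 50 mm and 8.59 degrees, less where a joint would pass 70% of its speed; a pose out of reach is approached as far as the arm can. A call with a gripper value outside its range is refused whole. The fingers move at their own pace and stop on an object; the grip force is fixed at half the most. Time passes only in rows, so rows that do not move let the fingers close. It gives the time, the measured TCP pose, the force, the opening and the grip force at its end, in the units of the state.
- observe(): the state, without advancing time (a new reading comes with each control period).
- snapshot(name): name is "side" or "top"; returns a dict with "pixels" (420x560x3 uint8, red, green, blue), "depth" (420x560 float32, m along the optical axis (not along the pixel's ray), 0 where there is no reading), "intrinsics" (3x3 intrinsics, pixels), "view" (4x4, takes a point from world to camera coordinates). Camera axes: x right, y down, z forward; pixel columns grow to the right and rows downward; lengths in m; the calibration is good to about 2 mm. A picture is of the moment at which its call begins.
- close_job(): hands the job in; it is judged then, once.
Trained networks look in the newest picture that a camera, given by its name, has taken for a name from the list of things; names that differ only in an ending like _2 or _b are one class to them, and where a whole thing is asked for, a point or a joint stands for the part that bears it (a point fixed in the world has none). Each returns a list of dicts, best first, with "confidence" (0 to 1); they miss things now and then, are a little off and sometimes report something else, mostly with a low value. They report only what shows in the picture. A call takes as long as a camera call. They do not tell look-alikes from the thing itself.
- spot_in(camera, target): "extent" ([left, top, width, height] in pixels, round what is visible of it).
- cut_out(camera, target): "region" (420x560 bool, what is visible of it) and "extent" ([left, top, width, height] in pixels, round what is visible of it).
The state is a dict: "time": time; "joint_positions": joint angles; "joint_vel": joint speeds; "joint_torque": joint torques, N m; "ee_pos": TCP position; "orientation": TCP orientation; "wrist_force": force on the tool from outside, world axes, zero at the start; "torque": the same for the moment, N m; "opening": opening from 0.0 (shut) to 1.0 (fully open); "grip_force": force on a finger pad.
Only numpy, scipy, OpenCV 4.12 (cv2) and the standard library are available. Lean on these libraries where they do the work, as an engineer would, in place of code of your own. Each camera call takes 0.05 s, during which the arm holds its last target. There are 200 camera calls.

## Task

Take the pistol-grip reacher, reach in under the condiment rack's upper shelf, squeeze the trigger so that its jaws close gently on the round glass shaker with the domed steel lid, lift the shaker over the front lip and stand it upright on the open counter, a hand's breadth in front of the rack. Then open the jaws and lay the reacher down flat on the counter clear of the shaker. The shaker is thin glass: do not squeeze it hard, tip it, drop it or touch it with the gripper, and leave the other jars and the sauce bottle standing where they are.

Things in the scene. Friction and masses are not known exactly. Their poses are not given: they have to be found in the camera images.
- rack: fixed two-tier rack. Origin: centre of its underside, on the counter; z up. Lower board 460 (x) by 240 mm (y), top 12 mm above the counter; upper shelf of steel bars, underside 136 mm above the counter; posts at the corners only. The open front faces its own -y; there a steel lip (y -0.126 to -0.120) stands 8 mm above the board, its top 20 mm above the counter
- shaker: the wanted thing: round amber glass shaker 56 mm across with a domed steel lid (57 mm), 90 mm tall, about 0.11 kg, on the rack's lower board. Origin: centre of its underside; z up. Thin glass: keep each jaw's force on it under 12 N; 2 to 6 N a jaw carries it
- square_jar: bystander: square amber glass jar 50 by 50 mm, 86 mm tall, round flat steel lid, on the same board. Origin: centre of its underside
- dredger: bystander: steel tin 64 mm across, 70 mm tall, with a wire loop handle on its own +y side (out to 53 mm from its axis), on the same board. Origin: centre of its underside
- sauce_bottle: bystander: red squeeze bottle 60 mm across, 170 mm tall, on the counter. Origin: centre of its underside
- reacher: pistol-grip reacher, 325 mm long, 0.19 kg, lying on its side, as it is used. Origin on its underside, below the shaft at the grip end; x along the shaft to the jaws, y the way the handle points, z up. Shaft axis 15 mm up; housing x -37 to 35, y -15 to 15 mm. Handle 30 mm high (0 to 30 mm up), along y 14 to 110 mm, flat back at x = -36 mm. Jaw head x 197 to 219 mm, 34 mm wide
- reacher_grip (a point): where to grip the reacher: between the handle's back and the trigger's front, 42 mm beside the shaft (reacher frame -6, 42, 15 mm). A gripper from above closing along the reacher's x has one finger behind the handle, one before the trigger: 61 mm apart with the trigger free, 52 at 0.17 rad, 43 at 0.36 rad; 25 mm free on both sides
- reacher_jaws (a point): midway between the open jaw pads (reacher frame 262, 0, 15 mm): bring it to the shaker's axis before squeezing
- trigger (a joint): trigger lever hinged by the shaft, rad: 0 free (jaws open), 0.36 right back. Its spring pushes back with about 10 N (at 0) to 14 N (at 0.36) at the grip point, so a squeeze of 2 to 4 mm already carries the empty reacher. Each jaw turns 1.67 times as far; the pads meet the shaker at about 0.16 rad. Beyond the spring, a quarter of the squeeze reaches each jaw
- jaw_left: jaw on the reacher's +y side; origin on its hinge (reacher frame 208, 10, 15 mm). Aluminium finger with a rubber pad 50 mm long and 30 mm high (0 to 30 mm above the reacher's underside), reaching 80 mm ahead of the hinge. Open, the two pads are parallel, 84 mm apart inside and 102 mm over the outside
- jaw_right: mirror image of jaw_left, on the -y side
Not all that is in view belongs to the job. What is shaped like the shaker but turquoise or yellow is not meant.

How it is judged:
By the outcome, as a careful person would: the job done as asked, in the order asked, and still so for the second after the job is handed in, with the robot touching nothing.
It also fails if it takes over 48 s, if anything falls off the work surface, if the arm or the gripper's body presses on something with over 40 N, if the wrist force passes 120 N, or if a joint passes its speed limit or range.

## Working session

There is one attempt and no reset: what is moved stays moved. The work goes in short steps, Python scripts to look and compute and a tool call to move; the robot and the scene stay as the last step left them, time stands still between calls to the robot, and variables do not carry over. Pictures are saved under pics/ and viewed, at most 10 in all, crops included, and the job is handed in when it is done.

Besides the shell and the picture viewer there is one more tool, called after ">>>" as a command line: name --pt "numbers of a row" for each row, then --argument value for the rest. play_rows: Moves the arm, as the interface text tells. Its arguments: {"type":"object","properties":{"targets":{"type":"array"}},"required":["targets"]}

```bash
mkdir -p pics; cat > h.py <<'E'
from workcell import *
import numpy as np, cv2
from scipy.spatial.transform import Rotation as R
def cloud(s):
    d=s["depth"];K=np.array(s["intrinsics"]);V=np.linalg.inv(np.array(s["view"]))
    v,u=np.mgrid[:d.shape[0],:d.shape[1]]
    p=np.stack([(u-K[0,2])*d/K[0,0],(v-K[1,2])*d/K[1,1],d],-1)
    return p@V[:3,:3].T+V[:3,3]
def save(s,n): cv2.imwrite("pics/"+n,s["pixels"][:,:,::-1])
E
python3 - <<'E'
from h import *
st=observe();print({k:np.round(v,3).tolist() for k,v in st.items()})
ims=[]
for c in("top","side"):
    s=snapshot(c);ims.append(s["pixels"]);P=cloud(s);np.savez(c+".npz",P=P,**{k:np.array(v) for k,v in s.items()})
    print(c,np.round(s["view"],3).tolist(),np.round(s["intrinsics"],1).tolist())
    save(s,c+"0.png")
    for t in("rack","shaker","square_jar","dredger","sauce_bottle","reacher","jaw_left","jaw_right","trigger"):
        for r in cut_out(c,t)[:3]:
            m=r["region"]&(s["depth"]>0)
            q=P[m]
            print(t,round(r["confidence"],2),np.round(r["extent"]).tolist(),len(q), np.round(np.percentile(q,[2,50,98],axis=0),3).tolist() if len(q) else "")
E
```

```text
{'time': 0.0, 'joint_positions': [1.088, 0.412, -0.013, 1.597, 0.006, 1.134, -0.082], 'joint_vel': [-0.0, -0.001, -0.0, 0.002, -0.0, -0.002, 0.0], 'joint_torque': [-0.0, -60.063, 0.682, -29.941, 0.014, 0.011, -0.0], 'ee_pos': [0.252, -0.572, 0.252], 'orientation': [0.979, 0.206, -0.0, -0.001], 'wrist_force': [-0.447, 0.946, 0.072], 'torque': [-0.028, -0.038, -0.041], 'grip_force': 0.0, 'opening': 0.998}
top [[-0.026, -0.999, -0.028, 0.082], [-0.988, 0.03, -0.151, 0.476], [0.151, 0.024, -0.988, 1.164], [0.0, 0.0, 0.0, 1.0]] [[414.4, 0.0, 285.7], [0.0, 414.4, 208.8], [0.0, 0.0, 1.0]]
rack 0.93 [171.0, 108.0, 112.0, 174.0] 14815 [[0.286, 0.095, -0.001], [0.505, 0.223, 0.015], [0.741, 0.365, 0.15]]
shaker 0.86 [147.0, 227.0, 27.0, 25.0] 479 [[0.37, 0.403, 0.002], [0.393, 0.42, 0.082], [0.422, 0.457, 0.092]]
shaker 0.65 [190.0, 297.0, 28.0, 26.0] 454 [[0.17, 0.28, 0.004], [0.199, 0.3, 0.084], [0.223, 0.33, 0.092]]
shaker 0.54 [217.0, 226.0, 21.0, 21.0] 251 [[0.374, 0.216, 0.039], [0.397, 0.242, 0.099], [0.424, 0.26, 0.105]]
square_jar 0.89 [223.0, 151.0, 21.0, 21.0] 326 [[0.592, 0.197, 0.
[... 1731 characters left out ...]
7]]
sauce_bottle 0.63 [279.0, 240.0, 23.0, 36.0] 460 [[0.375, 0.228, 0.014], [0.398, 0.267, 0.077], [0.423, 0.275, 0.103]]
sauce_bottle 0.23 [197.0, 227.0, 27.0, 35.0] 477 [[0.594, 0.202, 0.014], [0.615, 0.246, 0.076], [0.645, 0.281, 0.141]]
reacher 0.94 [220.0, 144.0, 76.0, 61.0] 869 [[0.473, -0.296, -0.001], [0.563, -0.24, 0.023], [0.65, 0.002, 0.033]]
jaw_left 0.53 [250.0, 199.0, 2.0, 2.0] 17 [[0.557, -0.012, 0.014], [0.561, 0.002, 0.025], [0.564, 0.008, 0.03]]
jaw_right 0.42 [220.0, 191.0, 13.0, 12.0] 31 [[0.625, -0.055, 0.005], [0.65, -0.016, 0.02], [0.654, 0.005, 0.032]]
trigger 0.59 [262.0, 153.0, 21.0, 11.0] 133 [[0.502, -0.251, 0.004], [0.535, -0.236, 0.019], [0.566, -0.225, 0.031]]
```

View pics/top0.png

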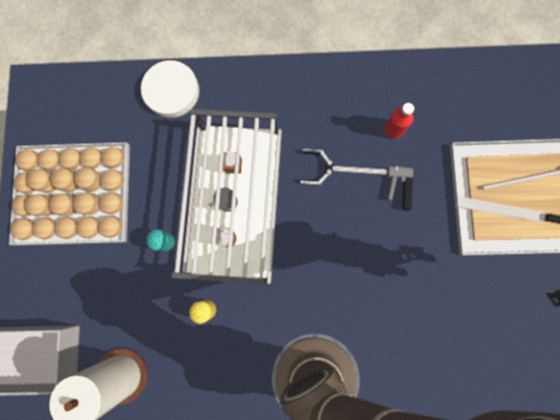

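View pics/side0.png

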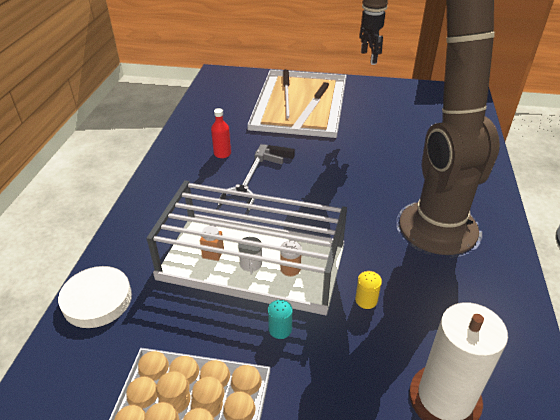

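Top view: the amber shaker is on the rack board at (227,236), with the dredger at (225,200), the square jar at (232,161) and the reacher at (304–412, 150–210), pointing at the rack. Turquoise (158,240) and yellow (203,312) are decoys. The side view agrees, with the shaker at (290,258).

```bash
cat > fit.py <<'E'
from h import *
from scipy.optimize import minimize, least_squares
from scipy.spatial import cKDTree
def rect(x0,x1,y0,y1,s=.002):
    a=np.mgrid[x0:x1+1e-6:s,y0:y1+1e-6:s];return a.reshape(2,-1).T
MODEL=np.vstack([rect(-37e-3,35e-3,-15e-3,15e-3),rect(-36e-3,-14e-3,14e-3,110e-3),rect(35e-3,197e-3,-5e-3,5e-3),rect(197e-3,219e-3,-17e-3,17e-3),
 rect(238e-3,288e-3,42e-3,51e-3),rect(238e-3,288e-3,-51e-3,-42e-3)])
def reacher(P,x0,z=(.01,.045)):
    P=P[(P[:,2]>z[0])&(P[:,2]<z[1])][:,:2]
    def f(p):
        c,s=np.cos(p[2]),np.sin(p[2]);M=MODEL@np.array([[c,s],[-s,c]])+p[:2]
        a=cKDTree(M).query(P)[0];b=cKDTree(P).query(M)[0]
        return np.minimum(a,.02).mean()+np.minimum(b,.02).mean()
    best=None
    for dx in(-.01,.01):
      for da in(-.06,0.06):
        r=minimize(f,[x0[0]+dx,x0[1],x0[2]+da],method="Nelder-Mead",options=dict(initial_simplex=np.array(x0)+np.array([[dx,0,da],[dx+.015,0,da],[dx,.015,da],[dx,0,da+.08]])))
        if best is None or r.fun<best.fun:best=r
    return best.x,best.fun
def circ(P,r,z0,z1,g):
    P=P[(P[:,2]>z0)&(P[:,2]<z1)&(np.hypot(*(P[:,:2]-g).T)<r+.012)]
    q=least_squares(lambda c:np.hypot(*(P[:,:2]-c).T)-r,g,loss="soft_l1",f_scale=.002)
    return q.x,len(P)
E
python3 - <<'E'
from fit import *
S={c:np.load(c+".npz") for c in("top","side")}
for c in S:
    P=S[c]["P"].reshape(-1,3);P=P[S[c]["depth"].ravel()>0]
    m=(P[:,0]>.45)&(P[:,0]<.68)&(P[:,1]>-.32)&(P[:,1]<.03)
    print(c,"reacher",reacher(P[m],[.6,-.26,np.pi/2]))
    for n,r,z0,z1,g in(("shaker",.028,.025,.075,(.397,.247)),("dredger",.032,.02,.075,(.505,.245)),("yellow",.028,.02,.07,(.199,.31)),("bottle",.03,.02,.1,(.71,-.26))):
        print(n,circ(P,r,z0,z1,np.array(g)))
    # rack: board region, white
    px=S[c]["pixels"].reshape(-1,3)[S[c]["depth"].ravel()>0]
    b=(P[:,2]>.009)&(P[:,2]<.016)&(P[:,0]>.27)&(P[:,0]<.76)&(P[:,1]>.08)&(P[:,1]<.39)&(px.min(1)>100)
    print("board",cv2.minAreaRect(P[b][:,:2].astype(np.float32)), np.percentile(P[b],[1,99],axis=0).round(3).tolist())
    for y0 in(.09,.34):
        for x in(.32,.4,.5,.6,.7):
            k=(abs(P[:,0]-x)<.03)&(P[:,2]>.009)&(P[:,2]<.03)&(P[:,1]>.07)&(P[:,1]<.39)
            if k.any():print(x,np.percentile(P[k,1],[.5,99.5]).round(3),end=" ")
        break
    for y in (.08,.1,.11,.12,.35,.36):
        k=(abs(P[:,1]-y)<.005)&(P[:,0]>.33)&(P[:,0]<.7)&(P[:,2]<.05);print(y,np.percentile(P[k,2],[5,50,95]).round(3))
    # crop
im=np.hstack([cv2.resize(S["top"]["pixels"][100:290,160:300],None,fx=3,fy=3),cv2.resize(S["side"]["pixels"][175:325,140:355],(380,570),interpolation=1)])
cv2.imwrite("pics/crop.png",im[:,:,::-1])
E
```

```text
top reacher (array([ 0.57895061, -0.26877412,  1.46842167]), np.float64(0.00395401423033151))
shaker (array([0.40091687, 0.2434366 ]), 41)
dredger (array([0.50850037, 0.24401486]), 73)
yellow (array([0.1964117 , 0.30820296]), 69)
bottle (array([ 0.71894226, -0.26627251]), 225)
board ((0.5149013996124268, 0.2217818647623062), (0.2475719004869461, 0.4480956494808197), 84.66444396972656) [[0.293, 0.096, 0.009], [0.733, 0.355, 0.016]]
0.32 [0.115 0.365] 0.4 [0.107 0.36 ] 0.5 [0.099 0.35 ] 0.6 [0.09  0.341] 0.7 [0.08  0.333] 0.08 [-0.003  0.001  0.006]
0.1 [-0.002  0.01   0.022]
0.11 [-0.002  0.013  0.022]
0.12 [0.009 0.013 0.02 ]
0.35 [-0.002  0.013  0.032]
0.36 [-0.003  0.011  0.032]
side reacher (array([ 0.57716462, -0.26345459,  1.45378721]), np.float64(0.005493535418349027))
shaker (array([0.40181907, 0.24452856]), 169)
dredger (array([0.50996805, 0.24077521]), 205)
yellow (array([0.19747211, 0.30925045]), 293)
bottle (array([ 0.7201406 , -0.26437917]), 348)
board ((0.5103234648704529, 0.22796249389648438), (0.257637083530426, 0.46190640330314636), 84.76824188232422) [[0.281, 0.1, 0.009], [0.736, 0.363, 0.016]]
0.32 [0.118 0.375] 0.4 [0.11  0.367] 0.5 [0.1   0.358] 0.6 [0.092 0.348] 0.7 [0.084 0.339] 0.08 [-0.003  0.001  0.005]
0.1 [0.011 0.018 0.022]
0.11 [0.01  0.017 0.023]
0.12 [0.009 0.014 0.023]
0.35 [-0.002  0.01   0.031]
0.36 [-0.002  0.003  0.032]
```

View pics/crop.png

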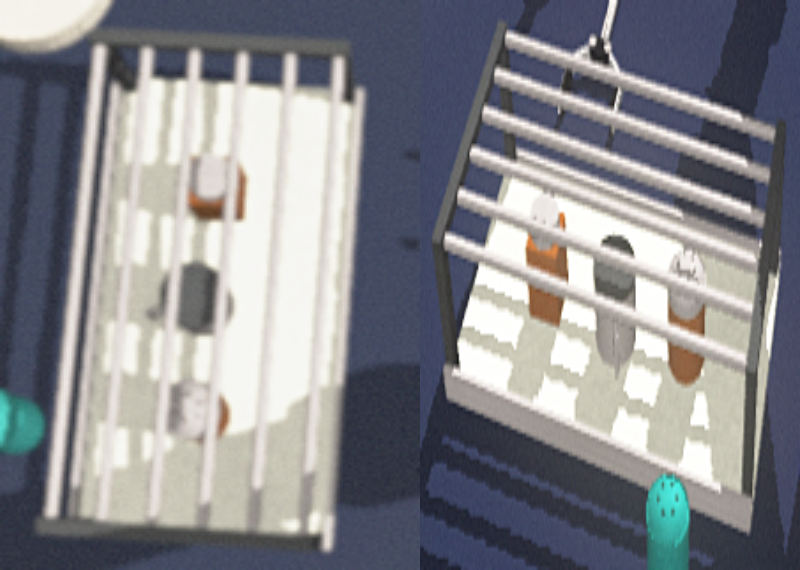

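```bash
cat >> h.py <<'E'
def plan(pos,yaw):
    """rows needed: tool-frame shift and turn to TCP pos with tool-y pointing along world angle yaw(deg), tool down"""
    st=observe();Rt=R.from_quat(st["orientation"]);y=np.radians(yaw)
    ty=np.array([np.cos(y),np.sin(y),0]);tz=np.array([0,0,-1.]);T=R.from_matrix(np.array([np.cross(ty,tz),ty,tz]).T)
    print("t",round(st["time"],2),"pos",np.round(st["ee_pos"],4),"opening",round(st["opening"],3),"grip",round(st["grip_force"],1),"F",np.round(st["wrist_force"],1))
    print("shift(tool now)",np.round(Rt.inv().apply(np.array(pos)-st["ee_pos"]),4),"shift(tool after)",np.round(T.inv().apply(np.array(pos)-st["ee_pos"]),4),"turn",np.round((Rt.inv()*T).as_rotvec(degrees=True),2))
E
python3 - <<'E'
from h import *
import workcell
print([n for n in dir(workcell) if not n.startswith("__")], getattr(workcell,"tip_reach",None))
plan([.5356,-.2674,.10],-96.3)
S=np.load("top.npz");P=S["P"]
for u in(448,456,462,470):print(u,P[195,u].round(3))
E
```

```text
['Unreachable', 'close_job', 'cut_out', 'observe', 'snapshot', 'spot_in', 'tip_reach'] 0.022
t 1.0 pos [ 0.2519 -0.572   0.2533] opening 1.005 grip 0.0 F [ 0.6 -0.  -0.6]
shift(tool now) [ 0.3824 -0.1644  0.1533] shift(tool after) [ 0.2486 -0.3339  0.1533] turn [ 0.   -0.   30.07]
448 [ 0.509 -0.413  0.003]
456 [ 0.506 -0.431  0.017]
462 [ 0.508 -0.454  0.003]
470 [ 0.505 -0.471  0.018]
```

>>> play_rows --pt "0 0 0 0.04 -0.017 0 1" --pt "0 0 0 0.045 -0.02 0 1" --pt "0 0 0 0.045 -0.02 0 1" --pt "0 0 0 0.045 -0.02 0 1" --pt "0 0 7.5 0.045 -0.02 0 1" --pt "0 0 7.5 0.042 -0.025 0.01 1" --pt "0 0 7.5 0.038 -0.03 0.02 1" --pt "0 0 7.5 0.03 -0.02 0.02 1"

```text
time: 1.8
ee_pos: [0.5105, -0.3013, 0.2044]
orientation: [0.998, -0.056, 0.001, -0.0]
wrist_force: [0.7, -0.1, -0.2]
opening: 1.001
grip_force: 0.0
```

```bash
python3 -c "
from h import *
plan([.5356,-.2674,.10],-96.3)"
```

```text
t 1.8 pos [ 0.5105 -0.3013  0.2044] opening 1.001 grip 0.0 F [ 0.7 -0.1 -0.2]
shift(tool now) [ 0.021  -0.0364  0.1045] shift(tool after) [ 0.0212 -0.0364  0.1044] turn [-0.02 -0.11 -0.1 ]
```

>>> play_rows --pt "0 0 0 0.01 -0.017 0.04 1" --pt "0 0 0 0.01 -0.017 0.04 1" --pt "0 0 0 0 0 0 1" --pt "0 0 0 0 0 0 1"

```text
time: 2.2
ee_pos: [0.5318, -0.2726, 0.1239]
orientation: [0.999, -0.054, -0.001, -0.0]
wrist_force: [0.1, -0.2, 0.4]
opening: 1.001
grip_force: 0.0
```

```bash
python3 -c "
from fit import *
plan([.5356,-.2674,.024],-96.3)
s=snapshot('side');save(s,'s1.png')
P=cloud(s).reshape(-1,3);P=P[s['depth'].ravel()>0]
m=(P[:,0]>.45)&(P[:,0]<.68)&(P[:,1]>-.34)&(P[:,1]<.03)
print(reacher(P[m],[.578,-.266,1.46]))
h=m&(P[:,2]>.02)&(P[:,2]<.036)
d=np.array([.11,.994]);yr=np.array([-.994,.11]);q=P[h][:,:2]-[.578,-.266]
a,b=q@d,q@yr;k=(b>.03)&(b<.1);print(np.histogram(a[k],bins=np.arange(-.06,.05,.005)))
"
```

```text
t 2.2 pos [ 0.5318 -0.2726  0.1239] opening 1.001 grip 0.0 F [ 0.1 -0.2  0.4]
shift(tool now) [ 0.0034 -0.0056  0.0999] shift(tool after) [ 0.0032 -0.0056  0.0999] turn [-0.01  0.1   0.12]
(array([ 0.57815385, -0.26273818,  1.46015337]), np.float64(0.005506323570031865))
(array([ 0,  0,  0,  0,  5,  9, 21, 22, 35, 18,  3,  0,  0,  0,  3,  4, 15,
       15,  8,  1,  0]), array([-6.00000000e-02, -5.50000000e-02, -5.00000000e-02, -4.50000000e-02,
       -4.00000000e-02, -3.50000000e-02, -3.00000000e-02, -2.50000000e-02,
       -2.00000000e-02, -1.50000000e-02, -1.00000000e-02, -5.00000000e-03,
       -2.77555756e-17,  5.00000000e-03,  1.00000000e-02,  1.50000000e-02,
        2.00000000e-02,  2.50000000e-02,  3.00000000e-02,  3.50000000e-02,
        4.00000000e-02,  4.50000000e-02]))
```

>>> play_rows --pt "0 0 0 0.0033 -0.0075 0 1" --pt "0 0 0 0 0 0.03 1" --pt "0 0 0 0 0 0.03 1" --pt "0 0 0 0 0 0.025 1" --pt "0 0 0 0 0 0.015 1" --pt "0 0 0 0 0 0 1" --pt "0 0 0 0 0 0 0.5" --pt "0 0 0 0 0 0 0.45"

```text
time: 3.05
ee_pos: [0.5373, -0.2667, 0.0261]
orientation: [0.999, -0.055, 0.001, 0.001]
wrist_force: [-0.7, -1.9, 5.2]
opening: 0.73
grip_force: 9.3
```

>>> play_rows --pt "0 0 0 0 0 0 0.42" --pt "0 0 0 0 0 0 0.4" --pt "0 0 0 0 0 0 0.4"

```text
time: 3.35
ee_pos: [0.5373, -0.2674, 0.0266]
orientation: [0.998, -0.055, 0.002, 0.001]
wrist_force: [-0.9, -2.7, 7.3]
opening: 0.704
grip_force: 11.1
```

>>> play_rows --pt "0 0 0 0 0 0 0.36" --pt "0 0 0 0 0 0 0.34" --pt "0 0 0 0 0 -0.004 0.34" --pt "0 0 0 0 0 -0.008 0.34" --pt "0 0 0 0 0 -0.012 0.34" --pt "0 0 0 0 0 -0.014 0.34" --pt "0 0 0 0 0 0 0.34" --pt "0 0 0 0 0 0 0.34"

```text
time: 4.15
ee_pos: [0.5365, -0.2657, 0.063]
orientation: [0.999, -0.054, 0.001, 0.0]
wrist_force: [0.2, 0.0, -2.3]
opening: 0.667
grip_force: 8.9
```

```bash
python3 -c "
from fit import *
plan([.4243,-.2254,.068],-82)
s=snapshot('side');save(s,'s2.png');t=snapshot('top')
for s in(s,t):
  P=cloud(s).reshape(-1,3);P=P[s['depth'].ravel()>0]
  m=(P[:,0]>.45)&(P[:,0]<.68)&(P[:,1]>-.34)&(P[:,1]<.05)
  p,f=reacher(P[m],[.578,-.266,1.46],(.035,.09));print(p,f)
  d=np.array([np.cos(p[2]),np.sin(p[2])]);q=P[m][:,:2]-p[:2];a=q@d;b=q@[-d[1],d[0]];z=P[m][:,2]
  for x0,x1,w in((-.03,.03,.012),(.05,.1,.006),(.1,.15,.006),(.15,.19,.006),(.198,.218,.015),(.23,.29,.06)):
    k=(a>x0)&(a<x1)&(abs(b)<w)&(z>.02);print(x0,k.sum(),np.percentile(z[k],[50,90]).round(4) if k.any() else '')
  for sg in(-1,1):
    k=(a>.235)&(a<.29)&(b*sg>.03)&(b*sg<.06)&(z>.035);print('jaw',sg,k.sum(),np.percentile(a[k],[2,98]).round(3),np.percentile(b[k],[5,50,95]).round(3),np.percentile(z[k],[50,90]).round(3))
"
```

```text
t 4.15 pos [ 0.5365 -0.2657  0.063 ] opening 0.667 grip 8.9 F [ 0.2  0.  -2.3]
shift(tool now) [-0.1159 -0.0279 -0.0052] shift(tool after) [-0.1055 -0.0555 -0.005 ] turn [  0.03  -0.07 -14.23]
[ 0.57939112 -0.2592537   1.4503725 ] 0.008095834140129475
-0.03 217 [0.2839 0.4124]
0.05 42 [0.0546 0.0601]
0.1 35 [0.056  0.0593]
0.15 34 [0.0557 0.0594]
0.198 68 [0.0567 0.0631]
0.23 123 [0.0543 0.0633]
jaw -1 48 [0.236 0.29 ] [-0.043 -0.036 -0.032] [0.053 0.064]
jaw 1 57 [0.239 0.289] [0.032 0.039 0.045] [0.057 0.063]
[ 0.57991664 -0.26175443  1.46123486] 0.008516864173983944
-0.03 177 [0.382  0.4269]
0.05 77 [0.0559 0.06  ]
0.1 75 [0.0558 0.0608]
0.15 60 [0.0561 0.0602]
0.198 71 [0.0594 0.0633]
0.23 193 [0.0573 0.0637]
jaw -1 89 [0.237 0.289] [-0.044 -0.037 -0.032] [0.056 0.063]
jaw 1 86 [0.236 0.289] [0.033 0.038 0.044] [0.059 0.065]
```

View pics/s2.png

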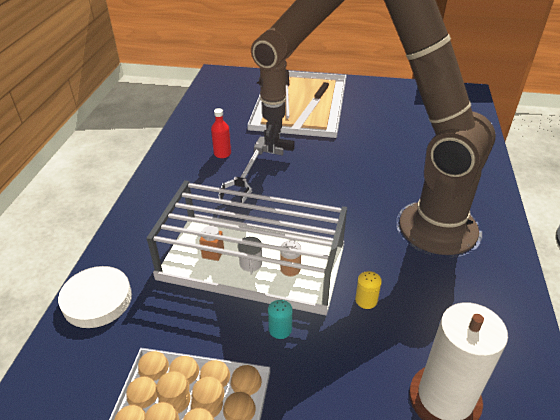

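>>> play_rows --pt "0 0 0 -0.014 -0.003 -0.002 0.38" --pt "0 0 0 -0.025 -0.006 -0.003 0.38" --pt "0 0 0 -0.03 -0.006 0 0.38" --pt "0 0 0 -0.028 -0.006 0 0.38" --pt "0 0 -3.2 -0.015 -0.004 0 0.38" --pt "0 0 -4.5 0 0 0 0.38" --pt "0 0 -4.5 0 0 0 0.38" --pt "0 0 -2 0 0 0 0.38"

```text
time: 5.05
ee_pos: [0.4272, -0.2285, 0.0669]
orientation: [0.998, 0.071, -0.0, -0.0]
wrist_force: [0.2, -1.6, -1.7]
opening: 0.688
grip_force: 8.6
```

>>> play_rows --pt "0 0 0 0 0 0 0.38" --pt "0 0 0 0 0 0 0.38"

```text
time: 5.25
ee_pos: [0.4274, -0.2286, 0.067]
orientation: [0.998, 0.069, -0.0, -0.0]
wrist_force: [0.8, -0.1, -0.4]
opening: 0.688
grip_force: 8.6
```

```bash
cat > look.py <<'E'
from fit import *
def look(g,zr,yaw=-82,tgt=(.3971,-.0303,.068),shaker=None):
    plan(tgt,yaw)
    for c in("side","top"):
        s=snapshot(c);save(s,c+"_last.png")
        P=cloud(s).reshape(-1,3);P=P[s['depth'].ravel()>0]
        if shaker is not None: print("shaker",circ(P,.028,shaker[2]+.013,shaker[2]+.063,np.array(shaker[:2])))
        c0=np.array(g[:2])+.13*np.array([np.cos(g[2]),np.sin(g[2])])
        m=np.hypot(*(P[:,:2]-c0).T)<.2
        p,f=reacher(P[m],g,zr);print(c,p.round(4),round(np.degrees(p[2]),1),f)
        d=np.array([np.cos(p[2]),np.sin(p[2])]);q=P[m][:,:2]-p[:2];a=q@d;b=q@[-d[1],d[0]];z=P[m][:,2]
        print("jaws pt",(p[:2]+.262*d).round(4))
        for sg in(-1,1):
            k=(a>.235)&(a<.29)&(b*sg>.025)&(b*sg<.06)&(z>zr[0])&(z<zr[1])
            if k.sum()>5:print('jaw',sg,k.sum(),np.percentile(a[k],[2,98]).round(3),np.percentile(b[k],[5,50,95]).round(3),np.percentile(z[k],[50,90]).round(3))
        for x0,x1 in((.05,.1),(.15,.19)):
            k=(a>x0)&(a<x1)&(abs(b)<.006)&(z>.02)&(z<.1);print("shaft z",np.percentile(z[k],[50,90]).round(4) if k.any() else '',end=" ")
        print()
E
python3 -c "
from look import *
look([.466,-.225,np.radians(98)],(.035,.09))"
```

```text
t 5.25 pos [ 0.4274 -0.2286  0.067 ] opening 0.688 grip 8.6 F [ 0.8 -0.1 -0.4]
shift(tool now) [-0.0029 -0.2006 -0.001 ] shift(tool after) [-0.0024 -0.2006 -0.001 ] turn [-0.02  0.02 -0.14]
side [ 0.469  -0.2111  1.7061] 97.7 0.007054704631368135
jaws pt [0.4336 0.0485]
jaw -1 38 [0.237 0.29 ] [-0.048 -0.041 -0.035] [0.06  0.068]
jaw 1 32 [0.237 0.288] [0.033 0.039 0.045] [0.062 0.069]
shaft z [0.0601 0.0656] shaft z [0.0614 0.0651] 
top [ 0.4691 -0.2132  1.7132] 98.2 0.007329903613008127
jaws pt [0.4319 0.0462]
jaw -1 79 [0.236 0.286] [-0.047 -0.04  -0.036] [0.062 0.069]
jaw 1 73 [0.238 0.287] [0.035 0.04  0.045] [0.065 0.071]
shaft z [0.0624 0.0663] shaft z [0.0601 0.0654]
```

>>> play_rows --pt "0 0 0 -0.003 -0.01 -0.001 0.38" --pt "0 0 0 0 -0.02 0 0.38" --pt "0 0 0 0 -0.02 0 0.38" --pt "0 0 0 0 -0.02 0 0.38" --pt "0 0 0 0 -0.02 0 0.38" --pt "0 0 0 0 -0.02 0 0.38" --pt "0 0 0 0 -0.015 0 0.38" --pt "0 0 0 0 0 0 0.38"

```text
time: 6.15
ee_pos: [0.4065, -0.1028, 0.0683]
orientation: [0.997, 0.071, -0.0, -0.0]
wrist_force: [0.0, -0.0, -0.8]
opening: 0.688
grip_force: 8.6
```

```bash
python3 -c "
from look import *
look([.448,-.088,np.radians(98)],(.035,.09),shaker=(.4014,.244,.012))
a,b=cv2.imread('pics/top_last.png'),cv2.imread('pics/side_last.png')
cv2.imwrite('pics/c2.png',np.hstack([cv2.resize(a[120:290,190:330],(450,546)),cv2.resize(b[180:300,230:350],(350,546))]))"
```

```text
t 6.15 pos [ 0.4065 -0.1028  0.0683] opening 0.688 grip 8.6 F [ 0.  -0.  -0.8]
shift(tool now) [ 0.0009 -0.0731  0.0003] shift(tool after) [ 0.0008 -0.0731  0.0003] turn [-0.04  0.02  0.15]
shaker (array([0.40188814, 0.24452584]), 175)
side [ 0.4465 -0.0874  1.6986] 97.3 0.00889162055754145
jaws pt [0.4131 0.1725]
jaw -1 43 [0.237 0.29 ] [-0.046 -0.04  -0.034] [0.062 0.069]
jaw 1 47 [0.241 0.289] [0.036 0.041 0.046] [0.063 0.071]
shaft z [0.0644 0.0681] shaft z [0.0638 0.0675] 
shaker (array([0.40083398, 0.2434091 ]), 39)
top [ 0.4465 -0.0861  1.7081] 97.9 0.013436736748779474
jaws pt [0.4106 0.1735]
jaw -1 57 [0.236 0.282] [-0.046 -0.04  -0.035] [0.063 0.07 ]
jaw 1 53 [0.236 0.284] [0.036 0.041 0.046] [0.066 0.071]
shaft z [0.0626 0.0669] shaft z [0.0623 0.0672]
```

View pics/c2.png

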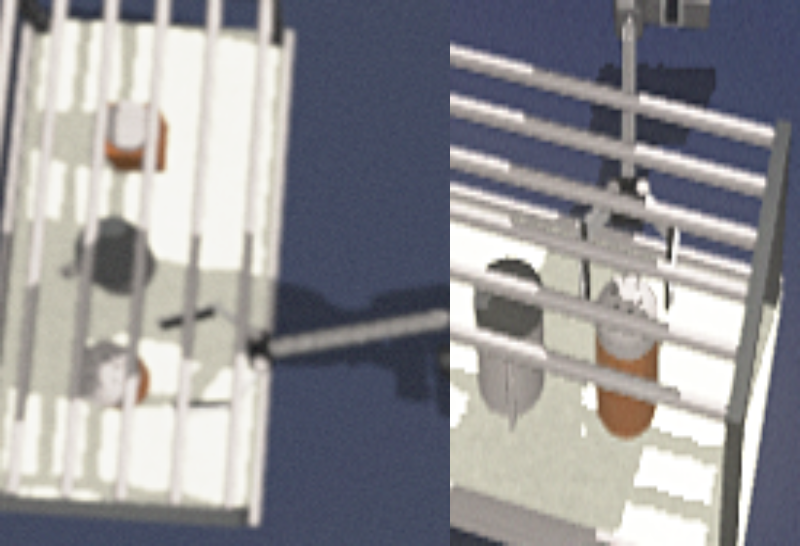

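Both views show the open jaws in front of the amber shaker, one either side of its line, and clear of the dredger. The lateral error is under 1 mm, so I go in.

>>> play_rows --pt "0 0 0 0 -0.012 0 0.38" --pt "0 0 0 0 -0.014 0 0.38" --pt "0 0 0 0 -0.014 0 0.38" --pt "0 0 0 0 -0.014 0 0.38" --pt "0 0 0 0 -0.01 0 0.38" --pt "0 0 0 0 -0.004 0 0.38" --pt "0 0 0 0 0 0 0.38" --pt "0 0 0 0 0 0 0.38"

```text
time: 7.05
ee_pos: [0.3979, -0.0383, 0.0682]
orientation: [0.998, 0.069, 0.0, 0.0]
wrist_force: [0.2, -1.2, -1.0]
opening: 0.688
grip_force: 8.6
```

```bash
python3 -c "
from look import *
look([.437,-.018,np.radians(98)],(.035,.075),shaker=(.4014,.244,.012))
a,b=cv2.imread('pics/top_last.png'),cv2.imread('pics/side_last.png')
cv2.imwrite('pics/c3.png',np.hstack([cv2.resize(a[120:290,190:330],(450,546)),cv2.resize(b[180:300,230:350],(350,546))]))"
```

```text
t 7.05 pos [ 0.3979 -0.0383  0.0682] opening 0.688 grip 8.6 F [ 0.2 -1.2 -1. ]
shift(tool now) [ 0.0003 -0.008   0.0002] shift(tool after) [ 0.0003 -0.008   0.0002] turn [ 0.02 -0.   -0.06]
shaker (array([0.400956  , 0.24449622]), 191)
side [ 0.4395 -0.0215  1.7014] 97.5 0.011789573914159156
jaws pt [0.4053 0.2382]
jaw -1 41 [0.25  0.289] [-0.045 -0.039 -0.036] [0.063 0.069]
jaw 1 63 [0.239 0.289] [0.026 0.039 0.047] [0.062 0.071]
shaft z [0.0622 0.0662] shaft z [0.0623 0.066 ] 
shaker (array([0.40216219, 0.24352182]), 87)
top [0.4333 0.0139 1.7029] 97.6 0.017024554080537213
jaws pt [0.3988 0.2736]
jaw -1 20 [0.236 0.248] [-0.043 -0.037 -0.034] [0.061 0.069]
jaw 1 19 [0.236 0.249] [0.029 0.039 0.043] [0.066 0.072]
shaft z [0.0625 0.0663] shaft z [0.0645 0.0675]
```

View pics/c3.png

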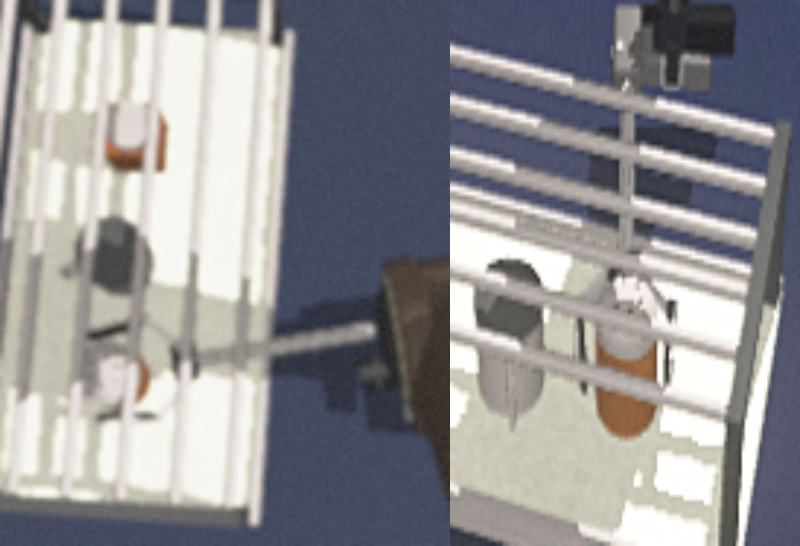

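>>> play_rows --pt "0 0 0 -0.002 0 0 0.35" --pt "0 0 0 0 0 0 0.32" --pt "0 0 0 0 0 0 0.29" --pt "0 0 0 0 0 0 0.28" --pt "0 0 0 0 0 0 0.27" --pt "0 0 0 0 0 0 0.27"

```text
time: 7.75
ee_pos: [0.3958, -0.0381, 0.0682]
orientation: [0.998, 0.07, -0.0, 0.0]
wrist_force: [-0.3, 0.2, -1.7]
opening: 0.639
grip_force: 13.2
```

>>> play_rows --pt "0 0 0 0 0 0 0.255" --pt "0 0 0 0 0 0 0.25" --pt "0 0 0 0 0 0 0.25"

```text
time: 8.05
ee_pos: [0.3959, -0.0381, 0.0682]
orientation: [0.998, 0.069, 0.0, 0.0]
wrist_force: [-1.1, -1.2, -1.6]
opening: 0.632
grip_force: 26.3
```

>>> play_rows --pt "0 0 0 0 0 0 0.235" --pt "0 0 0 0 0 0 0.23" --pt "0 0 0 0 0 0 0.23"

```text
time: 8.35
ee_pos: [0.3958, -0.0382, 0.0682]
orientation: [0.998, 0.069, 0.0, 0.0]
wrist_force: [-0.4, -1.2, -1.7]
opening: 0.62
grip_force: 41.6
```

>>> play_rows --pt "0 0 0 0 0 0 0.25" --pt "0 0 0 0 0 0 0.25"

```text
time: 8.55
ee_pos: [0.3959, -0.0382, 0.0682]
orientation: [0.998, 0.069, 0.0, 0.0]
wrist_force: [-0.2, -0.4, -1.6]
opening: 0.622
grip_force: 35.7
```

>>> play_rows --pt "0 0 0 0 0 -0.002 0.246" --pt "0 0 0 0 0 -0.004 0.246" --pt "0 0 0 0 0 -0.005 0.246" --pt "0 0 0 0 0 -0.005 0.246" --pt "0 0 0 0 0 -0.003 0.246" --pt "0 0 0 0 0 0 0.246"

```text
time: 9.15
ee_pos: [0.3962, -0.0382, 0.0878]
orientation: [0.998, 0.069, 0.001, 0.0]
wrist_force: [-0.2, 0.2, -3.5]
opening: 0.627
grip_force: 34.9
```

```bash
python3 -c "
from look import *
look([.437,-.018,np.radians(98)],(.05,.094),shaker=(.4014,.244,.03))
a,b=cv2.imread('pics/top_last.png'),cv2.imread('pics/side_last.png')
cv2.imwrite('pics/c4.png',np.hstack([cv2.resize(a[120:290,190:330],(450,546)),cv2.resize(b[180:300,230:350],(350,546))]))"
```

```text
t 9.15 pos [ 0.3962 -0.0382  0.0878] opening 0.627 grip 34.9 F [-0.2  0.2 -3.5]
shift(tool now) [ 0.002  -0.0077  0.0198] shift(tool after) [ 0.002  -0.0076  0.0198] turn [ 0.02 -0.06 -0.04]
shaker (array([0.40219751, 0.24570028]), 250)
side [ 0.4325 -0.0218  1.6162] 92.6 0.01359328234066194
jaws pt [0.4206 0.24  ]
jaw -1 19 [0.242 0.273] [-0.06  -0.059 -0.027] [0.069 0.08 ]
jaw 1 101 [0.239 0.29 ] [0.033 0.047 0.057] [0.079 0.087]
shaft z [0.0796 0.0843] shaft z [0.0773 0.0809] 
shaker (array([0.40093411, 0.24460728]), 98)
top [0.4284 0.0109 1.6285] 93.3 0.021107093888737587
jaws pt [0.4133 0.2725]
jaw 1 29 [0.236 0.255] [0.039 0.044 0.048] [0.083 0.086]
shaft z [0.0797 0.0841] shaft z [0.0806 0.0848]
```

View pics/c4.png

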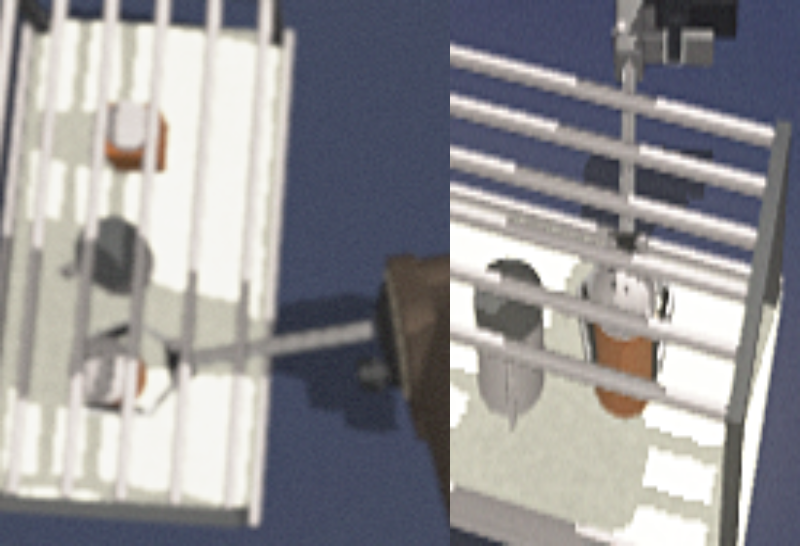

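The shaker is off the board: in the side crop its bottom edge went from about row 437 to 417, it is upright, and the wrist load rose by about its weight. Now I retreat.

>>> play_rows --pt "0 0 0 0 0.005 0 0.246" --pt "0 0 0 0 0.01 0 0.246" --pt "0 0 0 0 0.014 0 0.246" --pt "0 0 0 0 0.014 0 0.246" --pt "0 0 0 0 0.01 0 0.246" --pt "0 0 0 0 0.005 0 0.246" --pt "0 0 0 0 0 0 0.246"

```text
time: 9.95
ee_pos: [0.4038, -0.0964, 0.0871]
orientation: [0.998, 0.069, -0.0, 0.0]
wrist_force: [-1.0, 0.9, -3.3]
opening: 0.627
grip_force: 34.9
```

```bash
cat > sh.py <<'E'
from look import *
def sh(g,b):
    st=observe();print(round(st["time"],2),np.round(st["ee_pos"],4),round(st["opening"],3),round(st["grip_force"],1),np.round(st["wrist_force"],1))
    for c in("side","top"):
        s=snapshot(c);save(s,c+"_last.png");P=cloud(s).reshape(-1,3);P=P[s['depth'].ravel()>0];px=s["pixels"].reshape(-1,3)[s['depth'].ravel()>0].astype(int)
        x,n=circ(P,.028,b+.012,b+.06,np.array(g));x1,n1=circ(P,.028,b+.01,b+.028,x);x2,n2=circ(P,.028,b+.05,b+.075,x)
        k=np.hypot(*(P[:,:2]-x).T)<.032
        amb=k&(px[:,0]>px[:,2]+50)&(P[:,2]>-.01)&(P[:,2]<.12)
        k&=(P[:,2]<.132)
        print(c,x.round(4),n,"low",x1.round(4),n1,"high",x2.round(4),n2,"top z",np.percentile(P[k,2],[95,99]).round(4),"amber z",np.percentile(P[amb,2],[1,5,95]).round(4) if amb.any() else "")
E
python3 -c "
from sh import *
sh([.410,.188],.032)"
```

```text
9.95 [ 0.4038 -0.0964  0.0871] 0.627 34.9 [-1.   0.9 -3.3]
side [0.4108 0.1881] 235 low [0.412 0.188] 27 high [0.4114 0.187 ] 94 top z [0.1172 0.1193] amber z [0.0298 0.0336 0.0868]
top [0.409  0.1876] 100 low [0.4099 0.1865] 14 high [0.4095 0.1873] 66 top z [0.12   0.1215] amber z [0.0366 0.0399 0.0855]
```

>>> play_rows --pt "0 0 0 0 0.008 0 0.246" --pt "0 0 0 0 0.014 0 0.246" --pt "0 0 0 0 0.018 0 0.246" --pt "0 0 0 0 0.02 0 0.246" --pt "0 0 0 0 0.02 0 0.246" --pt "0 0 0 0 0.02 0 0.246" --pt "0 0 0 0 0.02 0 0.246" --pt "0 0 0 0 0.02 0 0.246"

```text
time: 10.85
ee_pos: [0.4234, -0.2351, 0.0872]
orientation: [0.998, 0.07, 0.0, 0.0]
wrist_force: [0.4, -0.1, -2.6]
opening: 0.627
grip_force: 34.9
```

>>> play_rows --pt "0 0 0 0 0.02 0 0.246" --pt "0 0 0 0 0.016 0 0.246" --pt "0 0 0 0 0.012 0.003 0.246" --pt "0 0 0 0 0.006 0.005 0.246" --pt "0 0 0 0 0.002 0.006 0.246" --pt "0 0 0 0 0 0.004 0.246" --pt "0 0 0 0 0 0 0.246"

```text
time: 11.55
ee_pos: [0.4306, -0.2885, 0.0683]
orientation: [0.998, 0.07, -0.001, -0.001]
wrist_force: [0.1, -0.1, -2.9]
opening: 0.626
grip_force: 34.9
```

```bash
python3 -c "
from sh import *
sh([.437,-.006],.012)"
```

```text
11.55 [ 0.4306 -0.2885  0.0683] 0.626 34.9 [ 0.1 -0.1 -2.9]
side [ 0.4365 -0.0044] 212 low [ 0.4371 -0.0052] 77 high [ 0.4378 -0.0043] 170 top z [0.1004 0.1028] amber z [0.0145 0.0197 0.0747]
top [ 0.4352 -0.0053] 106 low [ 0.4366 -0.0068] 6 high [ 0.4353 -0.0062] 80 top z [0.1018 0.1036] amber z
```

>>> play_rows --pt "0 0 0 0 0 0.003 0.246" --pt "0 0 0 0 0 0.003 0.246" --pt "0 0 0 0 0 0.002 0.246" --pt "0 0 0 0 0 0.001 0.246" --pt "0 0 0 0 0 0 0.246" --pt "0 0 0 0 0 0 0.246"

```text
time: 12.25
ee_pos: [0.431, -0.2897, 0.0602]
orientation: [0.998, 0.069, 0.0, 0.0]
wrist_force: [-0.2, 0.0, -2.7]
opening: 0.624
grip_force: 34.9
```

>>> play_rows --pt "0 0 0 0 0 0.001 0.246" --pt "0 0 0 0 0 0 0.246" --pt "0 0 0 0 0 0 0.246"

```text
time: 12.55
ee_pos: [0.431, -0.2897, 0.0592]
orientation: [0.998, 0.069, 0.0, 0.0]
wrist_force: [0.3, 0.1, -3.7]
opening: 0.626
grip_force: 34.9
```

>>> play_rows --pt "0 0 0 0 0 0.001 0.246" --pt "0 0 0 0 0 0 0.246" --pt "0 0 0 0 0 0 0.246"

```text
time: 12.85
ee_pos: [0.431, -0.2897, 0.0582]
orientation: [0.998, 0.069, 0.0, -0.0]
wrist_force: [-0.1, -1.0, -2.3]
opening: 0.626
grip_force: 35.1
```

```bash
python3 -c "
from sh import *
sh([.437,-.006],.002)"
```

```text
12.85 [ 0.431  -0.2897  0.0582] 0.626 35.1 [-0.1 -1.  -2.3]
side [ 0.4371 -0.0057] 192 low [ 0.4377 -0.0062] 57 high [ 0.438  -0.0062] 120 top z [0.0904 0.0927] amber z [0.0091 0.0145 0.064 ]
top [ 0.4362 -0.006 ] 106 low [ 0.4374 -0.0076] 6 high [ 0.436  -0.0069] 78 top z [0.0921 0.0949] amber z
```

>>> play_rows --pt "0 0 0 0 0 0.001 0.246" --pt "0 0 0 0 0 0 0.246" --pt "0 0 0 0 0 0 0.246"

```text
time: 13.25
ee_pos: [0.431, -0.2897, 0.0572]
orientation: [0.998, 0.069, 0.0, 0.0]
wrist_force: [0.7, -0.1, -2.6]
opening: 0.626
grip_force: 35.4
```

>>> play_rows --pt "0 0 0 0 0 0.001 0.246" --pt "0 0 0 0 0 0 0.246" --pt "0 0 0 0 0 0 0.246"

```text
time: 13.55
ee_pos: [0.431, -0.2897, 0.0562]
orientation: [0.998, 0.069, 0.0, 0.0]
wrist_force: [-0.6, -0.7, -1.2]
opening: 0.621
grip_force: 35.8
```

```bash
python3 -c "
from sh import *
F=[]
sh([.437,-.006],.0)
for i in range(8):
    snapshot('side');st=observe();F.append(np.r_[st['wrist_force'],st['torque']])
print(np.mean(F,0).round(2),np.std(F,0).round(2))"
```

```text
13.55 [ 0.431  -0.2897  0.0562] 0.621 35.8 [-0.6 -0.7 -1.2]
side [ 0.4375 -0.006 ] 183 low [ 0.4384 -0.0068] 51 high [ 0.4379 -0.0059] 115 top z [0.0903 0.0925] amber z [0.0087 0.0138 0.0647]
top [ 0.4365 -0.0063] 109 low [ 0.4375 -0.0076] 8 high [ 0.4353 -0.006 ] 74 top z [0.0922 0.0936] amber z 
[-0.3  -0.99 -1.39 -0.11  0.02  0.05] [0.39 0.65 0.33 0.03 0.02 0.03]
```

>>> play_rows --pt "0 0 0 0 -0.0003 0 0.26" --pt "0 0 0 0 -0.0005 0 0.28" --pt "0 0 0 0 -0.0006 0 0.3" --pt "0 0 0 0 -0.0006 0 0.33" --pt "0 0 0 0 -0.0006 0 0.36" --pt "0 0 0 0 0 0 0.38" --pt "0 0 0 0 0 0 0.38"

```text
time: 14.75
ee_pos: [0.4307, -0.2871, 0.0562]
orientation: [0.998, 0.069, 0.0, 0.0]
wrist_force: [-0.7, 0.6, -2.2]
opening: 0.693
grip_force: 8.5
```

```bash
python3 -c "
from sh import *
sh([.437,-.006],.0)
look([.473,-.272,np.radians(98)],(.02,.07))
a,b=cv2.imread('pics/top_last.png'),cv2.imread('pics/side_last.png')
cv2.imwrite('pics/c5.png',np.hstack([cv2.resize(a[160:300,260:400],(450,450)),cv2.resize(b[130:250,230:350],(350,450))]))"
```

```text
14.75 [ 0.4307 -0.2871  0.0562] 0.693 8.5 [-0.7  0.6 -2.2]
side [ 0.4386 -0.0054] 145 low [ 0.4379 -0.0059] 60 high [ 0.4392 -0.0055] 86 top z [0.09   0.0918] amber z [0.0098 0.0163 0.0655]
top [ 0.4422 -0.0047] 76 low [ 0.4373 -0.0073] 18 high [ 0.4443 -0.0062] 47 top z [0.0911 0.0935] amber z 
t 14.85 pos [ 0.4307 -0.2871  0.0562] opening 0.689 grip 8.5 F [ 0.   0.2 -2.4]
shift(tool now) [ 0.0023 -0.259  -0.0118] shift(tool after) [ 0.0025 -0.259  -0.0118] turn [ 0.   -0.01 -0.03]
side [ 0.4711 -0.2717  1.7097] 98.0 0.010270194235003274
jaws pt [ 0.4349 -0.0122]
jaw -1 52 [0.236 0.29 ] [-0.047 -0.039 -0.027] [0.048 0.058]
jaw 1 39 [0.24  0.287] [0.035 0.042 0.045] [0.054 0.059]
shaft z [0.0486 0.0554] shaft z [0.0485 0.053 ] 
top [ 0.4719 -0.271   1.7168] 98.4 0.006909966708762245
jaws pt [ 0.4338 -0.0118]
jaw -1 70 [0.237 0.286] [-0.046 -0.039 -0.035] [0.05  0.057]
jaw 1 71 [0.237 0.287] [0.036 0.041 0.046] [0.053 0.059]
shaft z [0.0511 0.0546] shaft z [0.0503 0.0548]
```

View pics/c5.png

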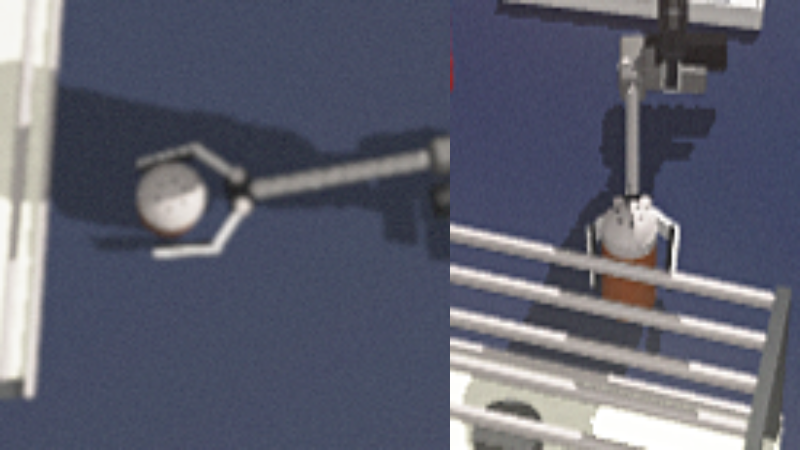

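The shaker stands on its own between the open jaws: lid at (172,195) in the top crop, (630,230) in the side crop. The +x jaw is the closer one, so I centre 3 mm and then back out.

>>> play_rows --pt "0 0 0 0.002 0 0 0.39" --pt "0 0 0 0.0015 0.003 0 0.4" --pt "0 0 0 0 0.01 0 0.4" --pt "0 0 0 0 0.012 0 0.4" --pt "0 0 0 0 0.014 0 0.4" --pt "0 0 0 0 0.014 -0.003 0.4" --pt "0 0 0 0 0.014 -0.006 0.4" --pt "0 0 0 0 0.008 -0.006 0.4"

```text
time: 15.75
ee_pos: [0.4444, -0.3632, 0.0717]
orientation: [0.998, 0.069, 0.0, 0.0]
wrist_force: [0.1, 0.0, -1.6]
opening: 0.7
grip_force: 8.4
```

```bash
python3 -c "
from sh import *
sh([.437,-.006],.0)
look([.484,-.345,np.radians(98)],(.035,.085),tgt=(.585,-.275,.07))"
```

```text
15.75 [ 0.4444 -0.3632  0.0717] 0.7 8.4 [ 0.1  0.  -1.6]
side [ 0.4381 -0.0058] 132 low [ 0.4379 -0.0065] 57 high [ 0.4383 -0.0059] 84 top z [0.0901 0.0918] amber z [0.0109 0.0158 0.0642]
top [ 0.4371 -0.0074] 30 low [ 0.4372 -0.0074] 14 high [ 0.4368 -0.0074] 9 top z [0.0913 0.0934] amber z 
t 15.85 pos [ 0.4449 -0.3631  0.0724] opening 0.698 grip 8.4 F [ 0.9 -0.5 -2. ]
shift(tool now) [ 0.1508 -0.0681  0.0024] shift(tool after) [ 0.151  -0.0677  0.0024] turn [ 0.12 -0.08 -0.15]
side [ 0.4857 -0.3453  1.7118] 98.1 0.0071962000289427655
jaws pt [ 0.4488 -0.0859]
jaw -1 47 [0.239 0.289] [-0.047 -0.041 -0.037] [0.066 0.072]
jaw 1 51 [0.239 0.29 ] [0.036 0.04  0.046] [0.068 0.074]
shaft z [0.0649 0.0718] shaft z [0.0647 0.0704] 
top [ 0.486  -0.347   1.7221] 98.7 0.006488559535625725
jaws pt [ 0.4465 -0.088 ]
jaw -1 78 [0.236 0.287] [-0.047 -0.041 -0.038] [0.066 0.073]
jaw 1 74 [0.236 0.287] [0.037 0.042 0.047] [0.069 0.076]
shaft z [0.0661 0.0702] shaft z [0.0651 0.0696]
```

>>> play_rows --pt "0 0 0 0.015 0 0 0.4" --pt "0 0 0 0.025 0 0 0.4" --pt "0 0 0 0.03 -0.005 0 0.4" --pt "0 0 0 0.03 -0.015 0.005 0.4" --pt "0 0 0 0.026 -0.02 0.01 0.4" --pt "0 0 0 0.015 -0.018 0.01 0.4" --pt "0 0 0 0.01 -0.01 0.008 0.4" --pt "0 0 0 0 0 0.005 0.4"

```text
time: 16.75
ee_pos: [0.5863, -0.2689, 0.0322]
orientation: [0.997, 0.072, 0.0, -0.001]
wrist_force: [0.2, -0.6, -1.8]
opening: 0.703
grip_force: 8.4
```

>>> play_rows --pt "0 0 0 0 0 0.003 0.4" --pt "0 0 0 0 0 0.001 0.4" --pt "0 0 0 0 0 0 0.4" --pt "0 0 0 0 0 0 0.4"

```text
time: 17.15
ee_pos: [0.5842, -0.274, 0.0297]
orientation: [0.998, 0.069, 0.0, 0.0]
wrist_force: [0.7, -0.2, -2.2]
opening: 0.693
grip_force: 8.4
```

>>> play_rows --pt "0 0 0 0 0 0.0015 0.4" --pt "0 0 0 0 0 0.001 0.4" --pt "0 0 0 0 0 0 0.4"

```text
time: 17.45
ee_pos: [0.5846, -0.2728, 0.0267]
orientation: [0.998, 0.069, 0.0, 0.0]
wrist_force: [0.2, -0.3, -1.0]
opening: 0.702
grip_force: 8.9
```

>>> play_rows --pt "0 0 0 0 0 0.001 0.4" --pt "0 0 0 0 0 0 0.42" --pt "0 0 0 0 0 0 0.45" --pt "0 0 0 0 0 0 0.55" --pt "0 0 0 0 0 0 0.8" --pt "0 0 0 0 0 0 1" --pt "0 0 0 0 0 0 1" --pt "0 0 0 0 0 0 1"

```text
time: 18.25
ee_pos: [0.5846, -0.2727, 0.0257]
orientation: [0.998, 0.069, -0.0, 0.0]
wrist_force: [0.1, -0.4, 0.2]
opening: 0.998
grip_force: 0.0
```

```bash
python3 -c "
from sh import *
sh([.437,-.006],.0)
look([.627,-.257,np.radians(98)],(.01,.045),tgt=(.585,-.275,.07))"
```

```text
18.25 [ 0.5846 -0.2727  0.0257] 0.998 0.0 [ 0.1 -0.4  0.2]
side [ 0.4381 -0.0061] 127 low [ 0.438  -0.0065] 53 high [ 0.4381 -0.0057] 84 top z [0.09   0.0918] amber z [0.0104 0.0146 0.064 ]
top [ 0.4371 -0.0073] 30 low [ 0.4372 -0.0075] 14 high [ 0.4368 -0.0078] 19 top z [0.091  0.0934] amber z 
t 18.35 pos [ 0.5846 -0.2727  0.0257] opening 1.002 grip 0.0 F [-0.1  0.1 -0.2]
shift(tool now) [ 0.      0.0024 -0.0443] shift(tool after) [ 0.      0.0024 -0.0443] turn [ 0.    0.   -0.03]
side [ 0.6254 -0.2558  1.7291] 99.1 0.009401913400277982
jaws pt [0.584 0.003]
jaw -1 34 [0.237 0.288] [-0.05  -0.046 -0.043] [0.025 0.032]
jaw 1 26 [0.244 0.286] [0.041 0.046 0.05 ] [0.026 0.03 ]
shaft z [0.0244 0.0286] shaft z [0.0241 0.0284] 
top [ 0.6263 -0.2582  1.7375] 99.6 0.008745761726248882
jaws pt [5.829e-01 2.000e-04]
jaw -1 69 [0.237 0.284] [-0.051 -0.044 -0.042] [0.025 0.032]
jaw 1 71 [0.237 0.283] [0.042 0.046 0.05 ] [0.026 0.032]
shaft z [0.0233 0.0287] shaft z [0.0228 0.027 ]
```

>>> play_rows --pt "0 0 0 0 0 -0.01 1" --pt "0 0 0 0 0 -0.02 1" --pt "0 0 0 0 0 -0.035 1" --pt "0 0 0 0 0 -0.045 1" --pt "0 0 0 0 0 -0.045 1" --pt "0 0 0 0 0 -0.03 1" --pt "0 0 0 0 0 0 1" --pt "0 0 0 0 0 0 1"

```text
time: 19.25
ee_pos: [0.5848, -0.2728, 0.2121]
orientation: [0.998, 0.069, 0.001, 0.001]
wrist_force: [-0.0, -0.1, 0.0]
opening: 1.001
grip_force: 0.0
```

```bash
python3 -c "
from sh import *
sh([.437,-.006],.0)
look([.627,-.257,np.radians(98)],(.01,.045),tgt=(.585,-.275,.07))
s=snapshot('side');P=cloud(s).reshape(-1,3)[s['depth'].ravel()>0]
print(circ(P,.032,.02,.075,np.array([.508,.243])),circ(P,.03,.02,.1,np.array([.72,-.265])))"
```

```text
19.25 [ 0.5848 -0.2728  0.2121] 1.001 0.0 [-0.  -0.1  0. ]
side [ 0.4382 -0.0061] 132 low [ 0.4382 -0.0066] 57 high [ 0.4384 -0.0062] 78 top z [0.0904 0.0922] amber z [0.0072 0.0181 0.0648]
top [ 0.4371 -0.0074] 30 low [ 0.4372 -0.0074] 14 high [ 0.4372 -0.0071] 12 top z [0.092 0.094] amber z 
t 19.35 pos [ 0.5839 -0.2723  0.2098] opening 1.001 grip 0.0 F [-0.3  0.3 -0.6]
shift(tool now) [0.0009 0.0029 0.1398] shift(tool after) [0.0007 0.0028 0.1398] turn [-0.05  0.09 -0.03]
side [ 0.6242 -0.2574  1.7226] 98.7 0.008561870770861848
jaws pt [0.5846 0.0016]
jaw -1 34 [0.239 0.287] [-0.05  -0.046 -0.043] [0.023 0.031]
jaw 1 27 [0.241 0.286] [0.042 0.046 0.05 ] [0.025 0.031]
shaft z [0.024  0.0272] shaft z [0.024  0.0275] 
top [ 0.6226 -0.2619  1.7201] 98.6 0.006129264492413156
jaws pt [ 0.5837 -0.0028]
jaw -1 67 [0.238 0.288] [-0.051 -0.044 -0.042] [0.026 0.032]
jaw 1 71 [0.238 0.285] [0.042 0.047 0.051] [0.025 0.032]
shaft z [0.0234 0.0276] shaft z [0.0236 0.0287] 
(array([0.5101234 , 0.24057297]), 210) (array([ 0.71989875, -0.26454622]), 348)
```

View pics/side_last.png

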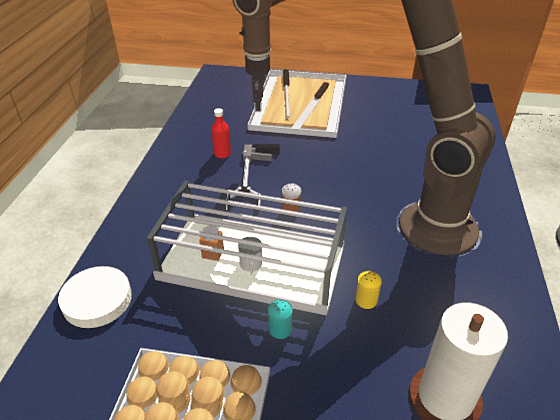

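The shaker stands upright in front of the rack at (291,195) and the reacher lies flat, clear of it, at (245,175). The jar, dredger and bottle have not moved, and the gripper is free.

```bash
python3 -c "
from workcell import *
print(close_job())"
```

```text
the job is handed in; nothing more can be done
None
```

The job is handed in at about 19 s of the 48 s: the shaker stands upright on the counter with its near side about 8.5 cm in front of the rack, the reacher lies flat with jaws open roughly 7 cm clear of it, the bystanders did not move in the camera checks, and the squeeze briefly reached an estimated 7.4 N a jaw (limit 12 N) before settling near 5.7 N.

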